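# Turn the line-follower test board track side up

## Task

The flat test board for the line-following robots lies on the plywood riser with its printed track underneath. Turn it over - it is too wide to grip from above and lies flush, so slide it out over an open edge of the riser to get hold of it - and lay it back flat on the riser, track side up, with no edge hanging over the riser. Leave the parts on the riser and beside it where they are.

Things in the scene. Friction and masses are not known exactly. Their poses are not given: they have to be found in the camera images.
- riser_top (a point): centre of the riser's top face. The riser is a fixed plywood panel, 280 mm along its x by 260 mm along its y, 18 mm thick, its top 90 mm above the table; it stands on two cross panels set in 30 mm or more from all its edges, so the space under the edges is open. z up. A tub stands 60 mm or more away from one of its two y sides, and only a low gear lies by the other.
- board_center (a point): centre of the test board, a plain rigid white slab 150 x 130 x 8 mm (x, y, z), about 0.17 kg, loose. The body's -z face carries a printed black track loop, the +z face is blank. At the start z points up (track hidden) and the point is 4 mm above the riser's top; nothing holds it down but its weight.
- corner0 (a point): corner of the test board at (+75, +65, 0) mm from its centre in its own axes, half-way up its thickness
- corner1 (a point): corner of the test board at (-75, +65, 0) mm from its centre in its own axes, half-way up its thickness
- corner2 (a point): corner of the test board at (-75, -65, 0) mm from its centre in its own axes, half-way up its thickness
- corner3 (a point): corner of the test board at (+75, -65, 0) mm from its centre in its own axes, half-way up its thickness
- board: the test board as a whole; origin at the middle of its track face, axes as for board_center
- wheel: bystander: loose black tyre lying flat on the rear (+x) strip of the riser, 48 mm diameter, 22 mm high; origin at its underside
- motor: bystander: loose white motor block on the rear (+x) strip of the riser, 36 x 68 x 30 mm high; origin at its underside
- tub: bystander: yellow open tub 170 x 120 x 120 mm high on the table beside one y side of the riser (which side varies); origin at its underside
- gear: bystander: grey gear lying on the table by the riser's other y side, 64 mm diameter, 15 mm high; origin at its underside

How it is judged:
By the outcome, as a careful person would: the job done as asked, in the order asked, and still so for the second after the job is handed in, with the robot touching nothing.
It also fails if it takes over 72 s, if anything falls off the work surface, if the arm or the gripper's body presses on something with over 40 N, if the wrist force passes 120 N, or if a joint passes its speed limit or range.

## Robot

A 7-joint arm with a two-finger parallel gripper is mounted at the origin on the work surface. World frame = base frame: x ahead of the robot, y to its left, z up, the work surface at z = 0. Lengths are in mm, angles in degrees, forces in N, time in s.
With the tool pointing down it reaches from about 425 to 825 mm from the base axis. Payload 3.6 kg.
Tool frame: the origin (TCP) lies on the centre line of the jaws, within the pads' length; the fingertips stand robot.nose_length ahead of it and the grasp point (between the pads) lies 6 mm ahead of it (robot.nose_length is the distance from the TCP to the fingertips, in mm); z points along the fingers, y is the direction in which the jaws open and shut (so a half turn about z gives the same grasp; the last joint's range is limited). The gripper opens to 85 mm and grips with 20 to 120 N. Pads are 22 mm wide; open, the fingers measure 114 mm over their backs; the gripper's body (76 mm by 85 mm) begins 54 mm behind the grasp point. The pads swing forward as they close: fully open they stand 13 mm farther back than shut.
Start: joints at [-69.414, 35.231, -0.722, 81.555, 0.464, 63.22, -2.315], TCP at [244.562, 602.208, 256.297] pointing down, gripper open.
Joint ranges: [-178.69, 178.69], [-17.37, 117.87], [-77.05, 75.6], [15.02, 138.74], [-78.02, 258.01], [0.78, 113.62], [-162.83, 162.83]. Speed limits (degrees/s): [159.86, 159.86, 180, 180, 180, 180, 180].

## Interface

Orientations are given as a 3x3 rotation matrix whose columns are the frame's x, y, z axes.
In Python, from rig import telemetry, viewer, workorder, robot gives the robot as it stands. The module is installed in compiled form; this text tells all that it offers.
- The arm moves only by the tool move_arm, never from a script. Its argument "deltas" is a list of rows, each a list of 6 numbers: the shift along the tool's x, y, z normalised to -1 to 1, where 1 is 400 mm, then the turn, a rotation vector about the tool's x, y, z normalised to -1 to 1, where 1 is 360 degrees. In form: [[x, y, z, wx, wy, wz], ...]. A call has 1 to 8 rows; each row is the pose to reach, as a shift and turn from the pose commanded when the call began, along the tool's axes at that moment, turning the shorter way round; what a row does not reach only later rows make up. A row lasts 1/10 s, in which the tool goes at most 50 mm and 8.59 degrees, less where a joint would pass 70% of its speed; a pose out of reach is approached as far as the arm can. A call with a number of a shift or a turn outside -1 to 1 is refused whole. A call with a gripper value outside its range is refused whole. "grip" is the opening, from 0 (shut) to 1 (fully open), set as the call begins (left out, the last holds). The fingers move at their own pace and stop on an object; the grip force is fixed at half the most. Time passes only in rows, so rows that repeat a pose let the fingers close. It gives the time, the measured TCP pose, the force and the opening at its end, in the units of the state.
- telemetry.sense(): the state, without advancing time (a new reading comes with each control period).
- viewer.get_image(name): name is "scene" or "top"; returns a dict with "frame" (420x560x3 uint8, red, green, blue), "fx", "fy", "cx", "cy" (pixels), "position" and "orientation" of the camera in the world. Camera axes: x right, y down, z forward; pixel columns grow to the right and rows downward; lengths in mm; the calibration is good to about 2 mm. A picture is of the moment at which its call begins. There is no depth.
- workorder.finish_job(): hands the job in, once; it reports no verdict.
The state is a dict: "clock": time; "q": joint angles; "joint_velocities": joint speeds; "joint_efforts": joint torques, N m; "tool_pos": TCP position; "tool_rot": TCP orientation; "wrist_force": force on the tool from outside, world axes, zero at the start; "moment": the same for the moment, N m; "opening": finger opening in mm.
Only numpy, scipy, OpenCV 4.12 (cv2) and the standard library are available. Lean on these libraries where they do the work, as an engineer would, in place of code of your own. Each camera call takes 0.05 s, during which the arm holds its last target. There are 200 camera calls.

## Working session

There is one attempt and no reset: what is moved stays moved. The work goes in short steps, Python scripts to look and compute and a tool call to move; the robot and the scene stay as the last step left them, time stands still between calls to the robot, and variables do not carry over. Pictures are saved under pics/ and viewed, about 8 in all and at most 12, crops included, and the job is handed in when it is done.

Besides the shell and the picture viewer there is one more tool, called after ">>>" as name([rows], argument=value, ...), one row to a line, values as JSON. move_arm: Moves the arm, as the interface text tells. Its arguments: {"type":"object","properties":{"deltas":{"type":"array","items":{"type":"array","items":{"type":"number","minimum":-1,"maximum":1}}},"grip":{"type":"number"}},"required":["deltas"]}

```bash
mkdir -p pics; ls; cat > h.py <<'E'
import numpy as np, cv2
from rig import telemetry, viewer, workorder, robot
def grab(name, fn=None):
    im=viewer.get_image(name)
    if fn: cv2.imwrite('pics/'+fn, cv2.cvtColor(im['frame'],cv2.COLOR_RGB2BGR))
    return im
def ray(im,uv,z):
    uv=np.atleast_2d(uv).astype(float)
    d=np.c_[(uv[:,0]-im['cx'])/im['fx'],(uv[:,1]-im['cy'])/im['fy'],np.ones(len(uv))]@np.array(im['orientation']).T
    p=np.array(im['position']); return p+d*((z-p[2])/d[:,2])[:,None]
def proj(im,P):
    c=(np.atleast_2d(P)-np.array(im['position']))@np.array(im['orientation'])
    return np.c_[im['fx']*c[:,0]/c[:,2]+im['cx'],im['fy']*c[:,1]/c[:,2]+im['cy']]
E
python3 - <<'E'
from h import *
print(robot.nose_length, telemetry.sense())
a=grab('top','top0.png'); b=grab('scene','scene0.png')
for i in (a,b): print({k:np.round(v,3).tolist() for k,v in i.items() if k!='frame'})
cv2.imwrite('pics/both.png',cv2.resize(np.vstack([cv2.imread('pics/top0.png'),cv2.imread('pics/scene0.png')]),None,fx=.7,fy=.7))
E
```

```text
pics
25.0 {'clock': 0.0, 'q': array([-69.41245431,  35.2875377 ,  -0.7220536 ,  81.64114546,
         0.46451452,  63.21959703,  -2.31542259]), 'joint_velocities': array([ 0.03472936,  0.00065986, -0.07217965, -0.0084873 ,  0.03500384,
        0.02883909,  0.04533374]), 'joint_efforts': array([-4.84401460e-05, -4.69218493e+01,  2.59031570e-01, -1.71039069e+01,
        9.94415808e-03,  9.69922927e-03, -2.90818343e-05]), 'tool_pos': array([244.34323665, 601.5697487 , 255.1585256 ]), 'tool_rot': array([[-9.26507537e-01,  3.76275114e-01, -9.07361312e-04],
       [ 3.76276204e-01,  9.26504507e-01, -2.36982783e-03],
       [-5.10328922e-05, -2.53708182e-03, -9.99996780e-01]]), 'wrist_force': array([ 0.40047507, -0.61400613, -0.11196506]), 'moment': array([ 0.03354566, -0.04978594, -0.00426842]), 'opening': 85.14321929868947}
{'fx': 476.61, 'fy': 476.61, 'cx': 282.806, 'cy': 205.931, 'position': [396.612, 32.749, 1111.32], 'orientation': [[-0.001, -0.983, 0.183], [-1.0, 0.004, 0.011], [-0.012, -0.183, -0.983]]}
{'fx': 445.185, 'fy': 445.185, 'cx': 282.076, 'cy': 200.406, 'position': [1183.622, 576.655, 586.178], 'orientation': [[-0.661, 0.405, -0.632], [0.75, 0.334, -0.57], [-0.02, -0.851, -0.525]]}
```

View pics/top0.png

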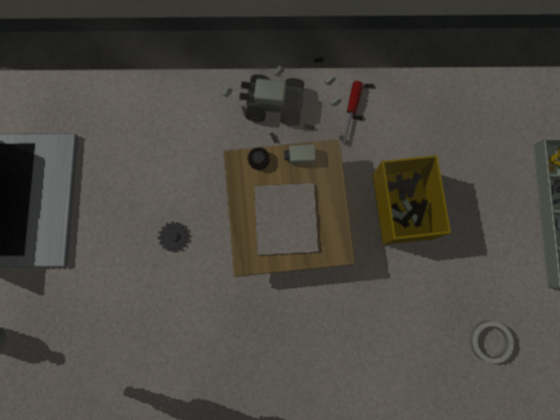

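View pics/scene0.png

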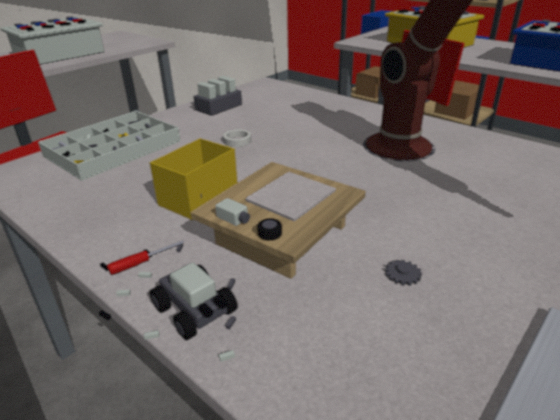

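The top view shows the riser at about (224–353, 141–275). The board is at (255–318, 184–255), the wheel at (259,158), the motor at (302,153), the gear at (174,237) on the left (+y), and the tub on the right (-y). I'll measure these next.

```bash
cat > meas.py <<'E'
from h import *
def quad(mask):
    mask=cv2.morphologyEx(mask.astype(np.uint8)*255,cv2.MORPH_OPEN,np.ones((3,3)))
    c=max(cv2.findContours(mask,cv2.RETR_EXTERNAL,cv2.CHAIN_APPROX_NONE)[0],key=cv2.contourArea)
    return c, cv2.minAreaRect(cv2.convexHull(c))
def board(im,z=98,roi=None):
    hsv=cv2.cvtColor(im['frame'],cv2.COLOR_RGB2HSV); f=im['frame']
    m=(hsv[...,1]<45)&(hsv[...,2]>60)
    if roi: k=np.zeros_like(m); k[roi[1]:roi[3],roi[0]:roi[2]]=1; m&=k
    c,_=quad(m); w=ray(im,c[:,0,:],z)[:,:2].astype(np.float32)
    return c,cv2.minAreaRect(w)
E
python3 - <<'E'
from meas import *
im=grab('top'); f=im['frame']; hsv=cv2.cvtColor(f,cv2.COLOR_RGB2HSV)
for p in [(285,215),(240,220),(335,220),(200,200),(302,153),(410,170),(245,250)]: print(p,hsv[p[1],p[0]])
m=(hsv[...,1]>60)&(hsv[...,1]<190); m[:,:215]=0;m[:,362:]=0;m[:130]=0;m[285:]=0
c,_=quad(m); w=ray(im,c[:,0,:],90)[:,:2].astype(np.float32); R=cv2.minAreaRect(w); print('riser',R,cv2.boxPoints(R).round(0).tolist())
c,R=board(im,98,(246,178,330,262)); print('board',R,cv2.boxPoints(R).round(0).tolist())
for n,p,z in [('gear',(174,237),15),('wheel',(259,158),112),('motor',(302,153),120),('tubcorners',(375,163),120),('tub',(387,243),120)]: print(n,ray(im,p,z).round(0))
E
```

```text
(285, 215) [18 28 92]
(240, 220) [ 19 119  79]
(335, 220) [ 21 111  87]
(200, 200) [17 25 91]
(302, 153) [37 24 94]
(410, 170) [ 24 183  46]
(245, 250) [ 19 117  83]
riser ((586.5684204101562, 33.29029083251953), (281.3131103515625, 262.0262756347656), 5.724520683288574) [[434.0, 150.0], [460.0, -111.0], [740.0, -83.0], [713.0, 178.0]]
board ((557.4778442382812, 38.13158416748047), (148.5597381591797, 127.7313461303711), 2.7308695316314697) [[480.0, 98.0], [486.0, -29.0], [635.0, -22.0], [629.0, 105.0]]
gear [[528. 298.  15.]]
wheel [[689.  96. 112.]]
motor [[697.   3. 120.]]
tubcorners [[ 674. -154.  120.]]
tub [[ 502. -173.  120.]]
```

```bash
cat >> h.py <<'E'
from scipy.spatial.transform import Rotation as Ro
import json
def Rm(yaxis,zaxis):
    z=np.array(zaxis,float); z/=np.linalg.norm(z); y=np.array(yaxis,float); y-=z*(y@z); y/=np.linalg.norm(y)
    return np.c_[np.cross(y,z),y,z]
def log(s): open('log.jsonl','a').write(json.dumps([list(s['q']),list(s['tool_pos']),s['tool_rot'].tolist()])+'\n')
def plan(p,R,fr=(1,)):
    s=telemetry.sense(); log(s); R0=s['tool_rot']; 
    d=R0.T@(np.array(p)-s['tool_pos'])/400; w=Ro.from_matrix(R0.T@R).as_rotvec()/(2*np.pi)
    print('pos',s['tool_pos'].round(1),'F',s['wrist_force'].round(1),'t',s['clock'],'q',s['q'].round(0))
    for f in fr: print((f*np.r_[d,w]).round(4).tolist())
DY=np.array([-.0998,.995,0]); DX=np.array([.995,.0998,0])  # riser axes
E
python3 - <<'E'
from h import *
plan((562,-55,200),Rm(DX,(0,0,-1)),(.5,1))
E
```

```text
pos [244.4 601.7 255.4] F [-0.3  0.  -0.1] t 0.15 q [-69.  35.  -1.  82.   0.  63.  -2.]
[-0.6768, -0.611, 0.0705, -0.0001, 0.0001, 0.0863]
[-1.3535, -1.2221, 0.141, -0.0003, 0.0002, 0.1727]
```

>>> move_arm([
  [-0.677,-0.611,0,0,0,0.086],
  [-0.677,-0.611,0,0,0,0.086],
  [-0.677,-0.611,0,0,0,0.086],
  [-0.677,-0.611,0,0,0,0.086],
  [-0.677,-0.611,0,0,0,0.086],
  [-0.677,-0.611,0,0,0,0.086],
  [-0.677,-0.611,0,0,0,0.086],
  [-0.677,-0.611,0,0,0,0.086],
], grip=0.6)

```text
clock: 0.95
tool_pos: [406.1, 267.3, 256.5]
tool_rot: [[-0.593, 0.805, 0.001], [0.805, 0.593, -0.004], [-0.004, -0.001, -1.0]]
wrist_force: [-0.3, -0.7, -0.4]
opening: 51.1
```

```bash
python3 - <<'E'
from h import *
plan((562,-55,160),Rm(DX,(0,0,-1)))
E
```

```text
pos [406.1 267.3 256.5] F [-0.3 -0.7 -0.4] t 0.95 q [-43.  21.  10. 108.  -4.  51.   5.]
[-0.879, -0.1638, 0.2445, -0.0, 0.0006, 0.0851]
```

>>> move_arm([
  [-0.879,-0.164,0.24,0,0,0.085],
  [-0.879,-0.164,0.24,0,0,0.085],
  [-0.879,-0.164,0.24,0,0,0.085],
  [-0.879,-0.164,0.24,0,0,0.085],
  [-0.879,-0.164,0.24,0,0,0.085],
  [-0.879,-0.164,0.24,0,0,0.085],
  [-0.879,-0.164,0.24,0,0,0.085],
  [-0.879,-0.164,0.24,0,0,0.085],
])

```text
clock: 1.75
tool_pos: [563.0, -53.0, 159.1]
tool_rot: [[-0.103, 0.995, -0.0], [0.995, 0.103, -0.004], [-0.004, -0.001, -1.0]]
wrist_force: [-0.0, 0.3, 0.5]
opening: 51.4
```

```bash
python3 - <<'E'
from h import *
plan((562,-55,125),Rm(DX,(0,0,-1)))
# try fit of S-R-S model with sign options
from scipy.optimize import least_squares
L=[json.loads(l) for l in open('log.jsonl')]
import itertools
def fk(q,x,s1):
    h,u,f,t=x[:4]; r=np.radians(q)
    R=Ro.identity(); p=np.array([0,0,h])
    ax=['z','y','z','y','z','y','z']; adv={1:0,2:u,4:f,6:t}
    sg=s1
    for i in range(7):
        R=R*Ro.from_euler(ax[i],sg[i]*r[i]+x[4+i])
        if i in adv: p=p+R.apply([0,0,adv[i]])
    return p,R.as_matrix()
best=[]
for s in itertools.product([1,-1],repeat=4):
    sg=[s[0],1,s[1],1,s[2],1,s[3]]
    def res(x):
        o=[]
        for q,p,R in L:
            a,b=fk(q,x,sg); o+=list((a-p)/100)+list((b-np.array(R)).ravel())
        return np.r_[o,x[4:]*0.02]
    x0=np.r_[300,400,400,200,np.zeros(7)]
    r=least_squares(res,x0); best.append((r.cost,sg,r.x.round(3).tolist()))
best.sort(key=lambda b:b[0])
for b in best[:4]: print(b)
E
```

```text
pos [563.  -53.  159.1] F [-0.   0.3  0.5] t 1.75 q [ -7.  35.  16. 103. -13.  44.  22.]
[-0.0044, -0.003, 0.0853, -0.0001, 0.0006, 0.0006]
(np.float64(0.0005502738836583238), [-1, 1, -1, 1, -1, 1, -1], [1496.315, 550.563, 366.647, 1525.832, -0.037, 0.001, 0.007, -0.008, -0.004, 0.002, 1.542])
(np.float64(0.11063561502292832), [-1, 1, -1, 1, 1, 1, -1], [-73.685, 564.287, 377.4, 1.761, 0.009, -0.055, -0.073, -0.027, 0.206, 0.088, 1.534])
(np.float64(0.11777853741825366), [-1, 1, -1, 1, 1, 1, 1], [348.74, 613.61, 311.033, 351.432, -0.453, 0.219, 0.814, 0.162, -0.625, -0.172, 2.112])
(np.float64(0.12738293012718413), [-1, 1, 1, 1, -1, 1, -1], [-796.255, 530.482, 443.502, -1017.607, 0.067, 0.194, -0.311, 0.251, 0.246, -0.415, 1.41])
```

>>> move_arm([
  [0,0,0.045,0,0,0],
  [0,0,0.085,0,0,0],
  [0,0,0.085,0,0,0],
  [0,0,0.085,0,0,0],
])

```text
clock: 2.15
tool_pos: [562.3, -46.4, 126.3]
tool_rot: [[-0.111, 0.994, -0.001], [0.994, 0.111, 0.0], [0.0, -0.001, -1.0]]
wrist_force: [-0.1, 0.2, 0.5]
opening: 50.9
```

>>> move_arm([
  [0,0,0.005,0,0,0],
  [0,0,0.01,0,0,0],
  [0,0,0.015,0,0,0],
  [0,0,0.02,0,0,0],
  [0,0,0.02,0,0,0],
])

```text
clock: 2.65
tool_pos: [562.2, -46.5, 118.1]
tool_rot: [[-0.111, 0.994, -0.0], [0.994, 0.111, 0.0], [0.0, -0.0, -1.0]]
wrist_force: [0.5, -1.0, 0.1]
opening: 51.1
```

>>> move_arm([
  [0,0,0.0025,0,0,0],
  [0,0,0.005,0,0,0],
  [0,0,0.0075,0,0,0],
  [0,0,0.0075,0,0,0],
])

```text
clock: 3.05
tool_pos: [562.2, -46.6, 115.1]
tool_rot: [[-0.11, 0.994, -0.0], [0.994, 0.11, -0.0], [0.0, -0.0, -1.0]]
wrist_force: [-0.3, 0.8, -0.1]
opening: 51.1
```

```bash
python3 - <<'E'
from h import *
im=grab('scene'); cv2.imwrite('pics/push.png',cv2.cvtColor(cv2.resize(im['frame'][120:290,160:400],None,fx=3,fy=3,interpolation=cv2.INTER_CUBIC),cv2.COLOR_RGB2BGR))
E
```

```text
(no output)
```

View pics/push.png

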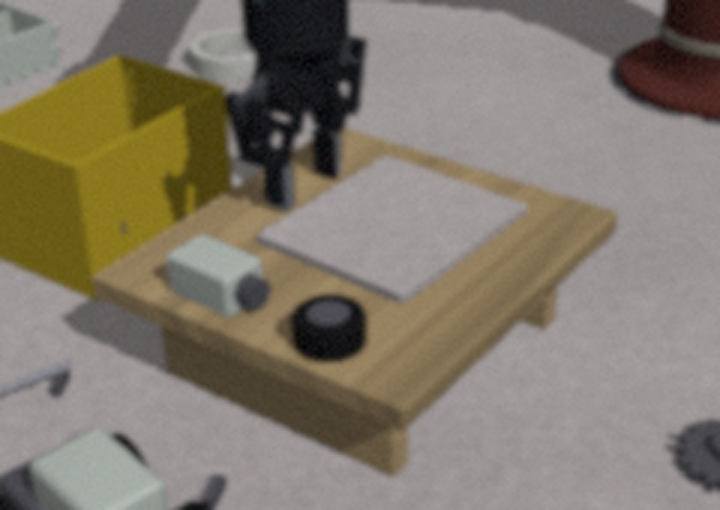

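The picture shows the open fingers next to the board's -y edge, tips around (330,170) and (283,203). They aren't touching the riser yet, so I'll feel down to it.

>>> move_arm([
  [0,0,0.0025,0,0,0],
  [0,0,0.005,0,0,0],
  [0,0,0.0075,0,0,0],
  [0,0,0.0075,0,0,0],
])

```text
clock: 3.5
tool_pos: [562.2, -46.6, 112.1]
tool_rot: [[-0.11, 0.994, -0.0], [0.994, 0.11, -0.0], [0.0, -0.0, -1.0]]
wrist_force: [0.1, 0.1, -0.8]
opening: 51.1
```

>>> move_arm([
  [0,0,0.0025,0,0,0],
  [0,0,0.005,0,0,0],
  [0,0,0.005,0,0,0],
])

```text
clock: 3.8
tool_pos: [562.4, -46.6, 111.8]
tool_rot: [[-0.11, 0.994, 0.0], [0.994, 0.11, 0.001], [0.001, 0.0, -1.0]]
wrist_force: [-3.3, 0.5, 8.6]
opening: 51.4
```

>>> move_arm([
  [0,0,-0.01,0,0,0],
  [0.02,0,-0.01,0,0,0],
  [0.04,0,-0.01,0,0,0],
  [0.065,0,-0.01,0,0,0],
  [0.09,0,-0.01,0,0,0],
  [0.115,0,-0.01,0,0,0],
  [0.14,0,-0.01,0,0,0],
  [0.14,0,-0.01,0,0,0],
])

```text
clock: 4.6
tool_pos: [555.7, 12.1, 114.0]
tool_rot: [[-0.114, 0.993, -0.001], [0.993, 0.114, 0.002], [0.002, -0.001, -1.0]]
wrist_force: [-0.5, -0.2, -0.4]
opening: 51.7
```

```bash
python3 - <<'E'
from meas import *
s=telemetry.sense(); print(s['tool_pos'].round(1),s['wrist_force'].round(1))
C=np.array([586.6,33.3,0]); print('u,v',(s['tool_pos']-C)@DX,(s['tool_pos']-C)@DY)
im=grab('top','push1.png')
E
```

```text
[555.7  12.1 114. ] [-0.5 -0.2 -0.4]
u,v -32.85062817526117 -17.972710037125783
```

View pics/push1.png

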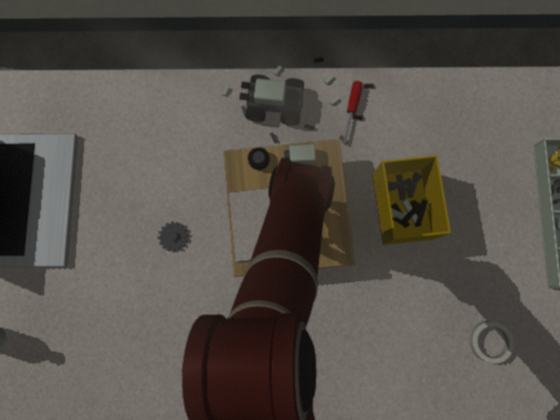

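The board is sliding squarely, with its +y edge at columns 229–236, just inside the riser edge. I'll push it the remaining ~54 mm.

>>> move_arm([
  [0.025,0,0,0,0,0],
  [0.05,0,0,0,0,0],
  [0.075,0,0,0,0,0],
  [0.1,0,0,0,0,0],
  [0.12,0,0,0,0,0],
  [0.135,0,0,0,0,0],
  [0.135,0,0,0,0,0],
])

```text
clock: 5.35
tool_pos: [550.0, 64.4, 114.2]
tool_rot: [[-0.112, 0.994, -0.0], [0.994, 0.112, 0.001], [0.001, -0.0, -1.0]]
wrist_force: [0.3, 0.1, -0.4]
opening: 51.2
```

>>> move_arm([
  [-0.02,0,0,0,0,0],
  [-0.02,0,-0.1,0,0,0],
  [-0.02,0,-0.2,0,0,0],
  [-0.02,0,-0.3,0,0,0],
  [-0.02,0,-0.4,0,0,0],
  [-0.02,0,-0.5,0,0,0],
  [-0.02,0,-0.5,0,0,0],
])

```text
clock: 6.05
tool_pos: [554.2, 53.0, 320.4]
tool_rot: [[-0.108, 0.994, 0.013], [0.994, 0.108, 0.001], [-0.0, 0.013, -1.0]]
wrist_force: [0.1, 0.3, 0.1]
opening: 51.2
```

```bash
python3 - <<'E'
from h import *
from scipy.optimize import least_squares
s=telemetry.sense(); log(s); print(s['tool_pos'],s['q'].round(1))
E
```

```text
[554.15796159  53.01688522 320.44763034] [-21.9  24.1  21.3  92.7  -9.5  64.2   8. ]
```

>>> move_arm([
  [0.52,0,0,0,-0.11,0],
  [0.52,0,0,0,-0.11,0],
  [0.52,0,0,0,-0.11,0],
  [0.52,0,0,0,-0.11,0],
  [0.52,0,0,0,-0.11,0],
  [0.52,0,0,0,-0.11,0],
  [0.52,0,0,0,-0.11,0],
  [0.52,0,0,0,-0.11,0],
])

```text
clock: 6.85
tool_pos: [529.2, 257.8, 315.5]
tool_rot: [[-0.079, 0.995, 0.068], [0.766, 0.105, -0.634], [-0.638, 0.002, -0.77]]
wrist_force: [-0.2, -0.4, 1.0]
opening: 51.3
```

```bash
cat > kin.py <<'E'
from h import *
from scipy.optimize import least_squares
SG=[-1,1,-1,1,-1,1,-1]
LO=np.array([-178.69,-17.37,-77.05,15.02,-78.02,.78,-162.83]); HI=np.array([178.69,117.87,75.6,138.74,258.01,113.62,162.83])
def fk(q,x):  # x: h,u,f,t, elbow offset, wrist offset
    r=np.radians(q)*SG; R=Ro.identity(); p=np.array([0,0,x[0]])
    step=[(0,0,0),(0,0,0),(x[4],0,x[1]),(-x[4],0,0),(0,0,x[2]),(x[5],0,0),(0,0,x[3])]
    for i,a in enumerate('zyzyzyz'):
        R=R*Ro.from_euler(a,r[i]+(np.pi/2 if i==6 else 0)); p=p+R.apply(step[i]) if i<6 else p+R.apply(step[6])
    return p,R.as_matrix()
def fit():
    L=[json.loads(l) for l in open('log.jsonl')]
    def res(x):
        return np.concatenate([np.r_[(fk(q,x)[0]-p),100*(fk(q,x)[1]-np.array(R)).ravel()] for q,p,R in L])
    r=least_squares(res,[300,550,367,300,0,0]); print('fit',r.x.round(1),'rms',np.sqrt(np.mean(r.fun**2)).round(2),np.linalg.svd(r.jac)[1].round(2)); return r.x
def ik(p,R,x,q0):
    best=None; rng=np.random.default_rng(0)
    for k in range(30):
        s=np.clip(q0 if k==0 else q0+rng.normal(0,30,7),LO+1,HI-1)
        r=least_squares(lambda q:np.r_[(fk(q,x)[0]-p)/10,(fk(q,x)[1]-R).ravel()*10,(q-q0)*1e-4],s,bounds=(LO,HI))
        if best is None or r.cost<best.cost: best=r
        if best.cost<1e-2: break
    e=np.linalg.norm(fk(best.x,x)[0]-p); m=np.min(np.r_[best.x-LO,HI-best.x])
    return best.x,e,np.degrees(np.arccos(np.clip((np.trace(fk(best.x,x)[1].T@R)-1)/2,-1,1))),m
E
python3 - <<'E'
from kin import *
s=telemetry.sense(); log(s); print(s['tool_pos'],s['q'].round(1)); x=fit(); np.save('x.npy',x)
for phi in (0,-15,15,30):
  d=Ro.from_euler('z',phi,degrees=True).apply(-DY)
  for z in (94,200):
   for up in (1,-1):
    q,e,a,m=ik(np.array([539,209,z]),Rm((0,0,up),d),x,s['q']); print(phi,z,up,q.round(0),'err',round(e,1),round(a,1),'margin',round(m,1))
E
```

```text
[529.23590187 257.79542124 315.51890517] [-58.2  40.1  30.2  78.7  16.5  83.8 -29.7]
fit [319.7 492.7 392.9 276.5 -15.5 -35.9] rms 4.34 [4.52 3.8  0.5  0.38 0.36 0.25]
0 94 1 [ -72.   92.   58.   70.   11.   89. -120.] err 0.0 0.0 margin 17.4
0 94 -1 [-55.  78.  21.  69.  43. 101.  38.] err 0.0 0.0 margin 12.7
0 200 1 [ -74.   84.   62.   75.   15.   88. -115.] err 0.0 0.0 margin 13.4
0 200 -1 [-56.  68.  22.  74.  46. 103.  42.] err 0.0 0.0 margin 10.5
-15 94 1 [ -63.   92.   56.   57.    8.  107. -120.] err 0.0 0.0 margin 7.1
-15 94 -1 [-51.  82.  23.  56.  34. 114.  42.] err 0.0 0.0 margin 0.0
-15 200 1 [ -65.   85.   61.   62.   13.  106. -114.] err 0.0 0.0 margin 7.6
-15 200 -1 [-54.  74.  30.  62.  34. 114.  49.] err 0.0 0.0 margin 0.0
15 94 1 [ -81.   93.   62.   82.   12.   70. -120.] err 0.0 0.0 margin 13.8
15 94 -1 [-60.  75.  22.  81.  51.  88.  32.] err 0.0 0.0 margin 25.7
15 200 1 [ -82.   85.   66.   87.   17.   69. -115.] err 0.0 0.0 margin 9.3
15 200 -1 [-61.  64.  23.  86.  54.  90.  37.] err 0.0 0.0 margin 23.5
30 94 1 [ -90.  100.   69.   95.    6.   49. -117.] err 0.0 0.0 margin 6.8
30 94 -1 [-65.  73.  24.  93.  62.  76.  24.] err 0.0 0.0 margin 37.5
30 200 1 [ -91.   91.   74.  100.   11.   47. -111.] err 0.0 0.0 margin 1.3
30 200 -1 [-66.  61.  25.  98.  65.  78.  30.] err 0.0 0.0 margin 35.5
```

```bash
python3 - <<'E'
from kin import *
t=grab('top','t2.png'); s=grab('scene','s2.png')
for z in (0,20,40,80,120,160):
    w=ray(t,[(76,135),(66,266)],z); print(z,w.round(0)[:,:2].tolist(),proj(s,w).round(0).tolist())
x=np.load('x.npy'); print(x)
A=cv2.imread('pics/t2.png')[100:300,0:380]; B=cv2.imread('pics/s2.png')[100:420,180:560]
cv2.imwrite('pics/m2.png',cv2.resize(np.vstack([A,B]),None,fx=1.15,fy=1.15))
E
```

```text
0 [[782.0, 552.0], [463.0, 551.0]] [[482.0, 454.0], [550.0, 314.0]]
20 [[775.0, 543.0], [462.0, 542.0]] [[480.0, 437.0], [548.0, 303.0]]
40 [[768.0, 534.0], [460.0, 532.0]] [[478.0, 420.0], [546.0, 291.0]]
80 [[754.0, 515.0], [458.0, 514.0]] [[474.0, 384.0], [541.0, 268.0]]
120 [[740.0, 496.0], [456.0, 495.0]] [[471.0, 349.0], [536.0, 245.0]]
160 [[727.0, 478.0], [453.0, 476.0]] [[467.0, 314.0], [531.0, 221.0]]
[319.7213202  492.68711646 392.86036582 276.48373809 -15.54702615
 -35.911689  ]
```

View pics/m2.png

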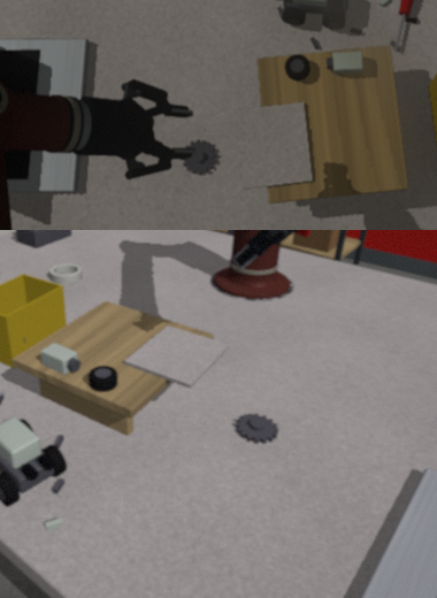

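The board now overhangs the +y edge by about 45 mm. The grey slab at the far left is low, no more than 20 mm high. Next I'll turn the tool horizontal.

```bash
python3 - <<'E'
from kin import *
t=grab('top')
# board outline: sample outer-edge estimate
f=cv2.GaussianBlur(t['frame'],(3,3),0).astype(int)
for r in (205,220,235,250): print(r, f[r,200:236:1].sum(1).tolist())
C=np.array([586.6,33.3,0]); P=C-30*DX+225*DY; P[2]=300
print(P); plan(P,Rm((0,0,-1),-DY))
E
```

```text
205 [291, 289, 291, 291, 290, 290, 291, 293, 293, 290, 288, 285, 287, 291, 297, 297, 292, 290, 289, 290, 290, 289, 287, 288, 291, 291, 294, 297, 296, 292, 286, 283, 283, 288, 294, 295]
220 [294, 297, 299, 299, 296, 288, 282, 285, 291, 291, 288, 287, 289, 293, 296, 294, 291, 291, 291, 291, 289, 288, 287, 288, 291, 291, 294, 296, 295, 290, 286, 286, 285, 289, 295, 296]
235 [298, 295, 293, 292, 290, 289, 294, 299, 299, 298, 297, 294, 294, 295, 295, 293, 292, 292, 292, 294, 293, 292, 290, 289, 292, 294, 296, 298, 298, 296, 296, 294, 297, 300, 305, 306]
250 [297, 295, 293, 293, 293, 295, 297, 296, 294, 294, 294, 297, 299, 300, 297, 298, 303, 306, 306, 304, 301, 297, 294, 292, 291, 291, 290, 291, 291, 294, 294, 294, 294, 293, 294, 300]
[534.295 254.181 300.   ]
pos [529.  258.7 315.7] F [0.6 0.6 0.5] t 7.0 q [-58.  40.  30.  79.  17.  84. -30.]
[0.0152, 0.0119, 0.0384, 0.1102, -0.1086, -0.2321]
```

>>> move_arm([
  [0,0,0,0.055,-0.054,-0.116],
  [0,0,0,0.055,-0.054,-0.116],
  [0,0,0,0.055,-0.054,-0.116],
  [0,0,0,0.055,-0.054,-0.116],
  [0,0,0,0.055,-0.054,-0.116],
  [0,0,0,0.055,-0.054,-0.116],
  [0,0,0,0.055,-0.054,-0.116],
], grip=0.5)

```text
clock: 7.7
tool_pos: [528.0, 261.1, 312.4]
tool_rot: [[-0.739, 0.668, -0.09], [0.343, 0.258, -0.903], [-0.58, -0.698, -0.42]]
wrist_force: [0.1, 0.2, -0.2]
opening: 43.0
```

```bash
python3 - <<'E'
from kin import *
plan((534.3,254.2,300),Rm((0,0,-1),-DY)); x=fit()
E
```

```text
pos [528.  261.1 312.4] F [ 0.1  0.2 -0.2] t 7.7 q [-54.  52.  22.  68.  30. 108.   9.]
[0.0004, 0.0277, 0.0273, 0.0552, -0.0539, -0.1151]
fit [318.7 502.1 407.6 273.9 -21.3 -27.8] rms 3.88 [5.25 4.37 1.   0.63 0.48 0.27]
```

>>> move_arm([
  [0,0.028,0.027,0.055,-0.054,-0.115],
  [0,0.028,0.027,0.055,-0.054,-0.115],
  [0,0.028,0.027,0.055,-0.054,-0.115],
  [0,0.028,0.027,0.055,-0.054,-0.115],
  [0,0.028,0.027,0.055,-0.054,-0.115],
  [0,0.028,0.027,0.055,-0.054,-0.115],
  [0,0.028,0.027,0.055,-0.054,-0.115],
])

```text
clock: 8.4
tool_pos: [534.0, 254.3, 301.5]
tool_rot: [[-0.995, 0.004, 0.101], [-0.101, 0.003, -0.995], [-0.004, -1.0, -0.002]]
wrist_force: [-0.1, -0.1, 0.1]
opening: 42.8
```

```bash
python3 - <<'E'
from kin import *
plan((534.3,254.2,94),Rm((0,0,-1),-DY)); x=fit()
E
```

```text
pos [534.  254.3 301.5] F [-0.1 -0.1  0.1] t 8.4 q [-57.  58.  18.  76.  50. 110.  45.]
[0.0014, 0.5188, 0.0016, 0.0004, 0.0002, -0.0007]
fit [306.4 523.9 407.8 280.7 -22.6 -20.3] rms 4.11 [5.55 4.6  1.37 0.78 0.5  0.33]
```

>>> move_arm([
  [0,0.1,0,0,0,0],
  [0,0.2,0,0,0,0],
  [0,0.3,0,0,0,0],
  [0,0.4,0,0,0,0],
  [0,0.48,0,0,0,0],
  [0,0.517,0,0,0,0],
  [0,0.517,0,0,0,0],
])

```text
clock: 9.1
tool_pos: [535.8, 254.4, 94.3]
tool_rot: [[-0.995, 0.006, 0.1], [-0.1, 0.002, -0.995], [-0.006, -1.0, -0.001]]
wrist_force: [-0.0, -0.7, -0.0]
opening: 42.5
```

```bash
python3 - <<'E'
from kin import *
C=np.array([586.6,33.3,0]); P=C-30*DX+169*DY; P[2]=94
plan(P,Rm((0,0,-1),-DY)); x=fit(); np.save('x.npy',x)
im=grab('scene'); cv2.imwrite('pics/pre.png',cv2.cvtColor(cv2.resize(im['frame'][150:320,220:500],None,fx=2.7,fy=2.7,interpolation=cv2.INTER_CUBIC),cv2.COLOR_RGB2BGR))
E
```

```text
pos [535.8 254.4  94.3] F [-0.  -0.7 -0. ] t 9.1 q [-56.  75.  16.  72.  44. 104.  33.]
[0.0038, 0.0006, 0.1401, 0.0002, -0.0, -0.0009]
fit [290.2 550.4 402.3 289.2 -27.5 -19.7] rms 4.29 [5.84 4.83 1.62 0.85 0.51 0.41]
```

View pics/pre.png

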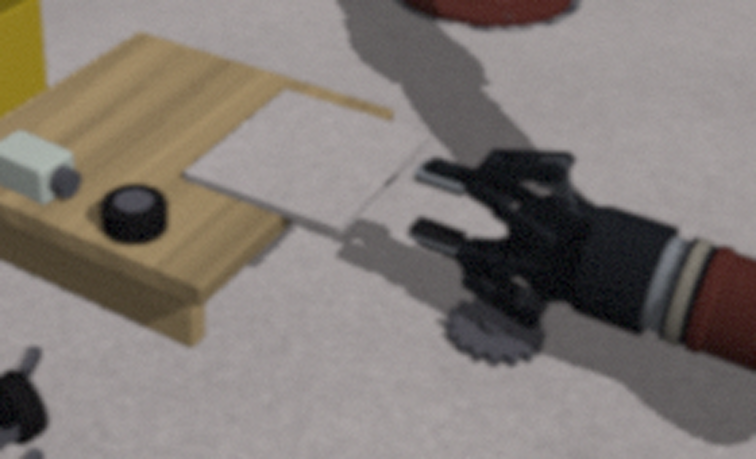

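The open jaws straddle the board's edge height, with tips at about (420,165) and (415,230). The board's overhanging edge runs from (345,232) to (430,145). I'll advance 56 mm and grip.

>>> move_arm([
  [0.003,0,0.05,0,0,0],
  [0.003,0,0.1,0,0,0],
  [0.003,0,0.14,0,0,0],
  [0.003,0,0.14,0,0,0],
])

```text
clock: 9.55
tool_pos: [541.4, 197.1, 98.8]
tool_rot: [[-0.995, 0.01, 0.097], [-0.097, 0.001, -0.995], [-0.01, -1.0, -0.0]]
wrist_force: [-0.1, 0.3, -0.2]
opening: 43.3
```

>>> move_arm([
  [0,0,0,0,0,0],
  [0,0,0,0,0,0],
  [0,0,0,0,0,0],
  [0,0,0,0,0,0],
  [0,0,0,0,0,0],
  [0,0,0,0,0,0],
], grip=0)

```text
clock: 10.15
tool_pos: [540.0, 199.5, 94.7]
tool_rot: [[-0.995, 0.004, 0.102], [-0.102, 0.002, -0.995], [-0.004, -1.0, -0.002]]
wrist_force: [-0.1, 0.6, -1.6]
opening: 7.1
```

>>> move_arm([
  [0,-0.02,0,0,0,0],
  [0,-0.06,0,0,0,0],
  [0,-0.12,0,0,0,0],
  [0,-0.2,0,0,0,0],
  [0,-0.28,0,0,0,0],
  [0,-0.35,0,0,0,0],
  [0,-0.4,0,0,0,0],
  [0,-0.4,0,0,0,0],
])

```text
clock: 10.95
tool_pos: [539.9, 198.7, 258.8]
tool_rot: [[-0.995, 0.01, 0.101], [-0.1, 0.005, -0.995], [-0.011, -1.0, -0.004]]
wrist_force: [0.1, -0.3, -0.9]
opening: 7.0
```

```bash
python3 - <<'E'
from kin import *
s=telemetry.sense(); log(s); print(s['tool_pos'].round(1),s['wrist_force'].round(1),s['moment'].round(2),s['opening'],s['q'].round(0)); x=fit(); np.save('x.npy',x)
q=s['q']
R0=s['tool_rot']
for sgn in (1,-1):
  q=s['q']
  for a in range(0,181,30):
    R=R0@Ro.from_euler('z',sgn*a,degrees=True).as_matrix()
    q,e,an,m=ik(s['tool_pos'],R,x,q); print(sgn,a,q.round(0),round(e,1),round(an,1),'margin',round(m,1))
im=grab('scene'); cv2.imwrite('pics/lift.png',cv2.cvtColor(cv2.resize(im['frame'][40:320,180:560],None,fx=1.8,fy=1.8,interpolation=cv2.INTER_CUBIC),cv2.COLOR_RGB2BGR))
E
```

```text
[539.9 198.7 258.8] [ 0.1 -0.3 -0.9] [1.4  0.11 0.07] 7.028449360244094 [-55.  59.  19.  84.  50. 103.  39.]
fit [285.6 555.1 399.5 291.2 -25.1 -17.6] rms 4.25 [6.14 5.07 1.84 0.93 0.52 0.44]
1 0 [-54.  60.  19.  82.  50. 103.  40.] 0.0 0.0 margin 10.1
1 30 [-58.  61.  25.  82.  47. 100.  13.] 0.0 0.0 margin 13.6
1 60 [-61.  63.  33.  82.  43.  96. -14.] 0.0 0.0 margin 17.2
1 90 [-65.  65.  40.  82.  38.  93. -39.] 0.0 0.0 margin 20.9
1 120 [-68.  69.  48.  82.  33.  89. -65.] 0.0 0.0 margin 24.6
1 150 [-71.  72.  57.  82.  27.  86. -89.] 0.0 0.0 margin 18.7
1 180 [ -74.   77.   66.   82.   20.   83. -112.] 0.0 0.0 margin 10.1
-1 0 [-54.  60.  19.  82.  50. 103.  40.] 0.0 0.0 margin 10.1
-1 30 [-51.  59.  13.  81.  53. 107.  67.] 0.0 0.0 margin 6.9
-1 60 [-48.  59.   7.  81.  56. 110.  95.] 0.0 0.0 margin 3.8
-1 90 [-45.  59.   1.  81.  58. 113. 123.] 0.0 0.0 margin 0.8
-1 120 [-44.  59.  -0.  81.  59. 114. 153.] 0.0 0.0 margin 0.0
-1 150 [-39.  56. -12.  88.  65. 114. 163.] 13.6 15.2 margin 0.0
-1 180 [-34.  55. -23.  95.  70. 114. 163.] 33.6 39.7 margin 0.0
```

View pics/lift.png

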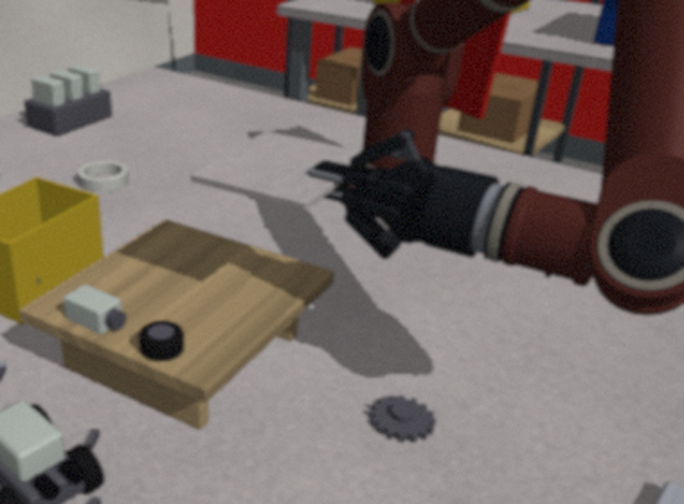

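>>> move_arm([
  [0,0,0,0,0,0.01],
  [0,0,0,0,0,0.03],
  [0,0,0,0,0,0.05],
  [0,0,0,0,0,0.07],
  [0,0,0,0,0,0.09],
  [0,0,0,0,0,0.11],
  [0,0,0,0,0,0.13],
  [0,0,0,0,0,0.15],
])

```text
clock: 11.8
tool_pos: [538.8, 198.9, 252.8]
tool_rot: [[-0.58, 0.808, 0.101], [-0.058, 0.083, -0.995], [-0.813, -0.583, -0.001]]
wrist_force: [-0.6, 0.1, -1.9]
opening: 7.1
```

>>> move_arm([
  [0,0,0,0,0,0.02],
  [0,0,0,0,0,0.04],
  [0,0,0,0,0,0.06],
  [0,0,0,0,0,0.08],
  [0,0,0,0,0,0.1],
  [0,0,0,0,0,0.12],
  [0,0,0,0,0,0.14],
  [0,0,0,0,0,0.15],
])

```text
clock: 12.6
tool_pos: [538.8, 199.1, 252.7]
tool_rot: [[0.312, 0.945, 0.101], [0.032, 0.096, -0.995], [-0.949, 0.314, -0.0]]
wrist_force: [-0.5, 0.0, -1.3]
opening: 7.0
```

>>> move_arm([
  [0,0,0,0,0,0.02],
  [0,0,0,0,0,0.04],
  [0,0,0,0,0,0.06],
  [0,0,0,0,0,0.08],
  [0,0,0,0,0,0.1],
  [0,0,0,0,0,0.12],
  [0,0,0,0,0,0.14],
  [0,0,0,0,0,0.15],
])

```text
clock: 13.4
tool_pos: [538.8, 199.1, 252.5]
tool_rot: [[0.948, 0.303, 0.101], [0.096, 0.03, -0.995], [-0.304, 0.953, -0.0]]
wrist_force: [-0.0, 0.6, -1.9]
opening: 6.9
```

```bash
python3 - <<'E'
from kin import *
C=np.array([586.6,33.3,0]); P=C-30*DX+169*DY; P[2]=150
plan(P,Rm((0,0,1),-DY)); s=telemetry.sense(); print(s['moment'].round(2),s['opening'])
E
```

```text
pos [538.8 199.1 252.5] F [-0.   0.6 -1.9] t 13.4 q [ -72.   73.   59.   84.   26.   83. -100.]
[0.0804, -0.2433, 0.0019, -0.0001, -0.0002, 0.0492]
[ 1.42  0.14 -0.03] 6.936228826861509
```

>>> move_arm([
  [0,0,0,0,0,0.02],
  [0,0,0,0,0,0.04],
  [0,0,0,0,0,0.049],
  [0,0,0,0,0,0.049],
])

```text
clock: 13.8
tool_pos: [538.9, 199.1, 252.7]
tool_rot: [[0.995, 0.004, 0.101], [0.101, 0.0, -0.995], [-0.004, 1.0, -0.0]]
wrist_force: [-0.5, -0.2, -1.8]
opening: 7.0
```

```bash
python3 - <<'E'
from kin import *
C=np.array([586.6,33.3,0]); P=C-30*DX+165*DY; P[2]=110
plan(P,Rm((0,0,1),-DY))
im=grab('scene'); cv2.imwrite('pics/flip.png',cv2.cvtColor(cv2.resize(im['frame'][40:320,180:560],None,fx=1.8,fy=1.8,interpolation=cv2.INTER_CUBIC),cv2.COLOR_RGB2BGR))
E
```

```text
pos [538.9 199.1 252.7] F [-0.5 -0.2 -1.8] t 13.8 q [ -73.   76.   64.   84.   22.   81. -113.]
[0.0039, -0.3568, 0.0118, -0.0, -0.0002, 0.0007]
```

View pics/flip.png

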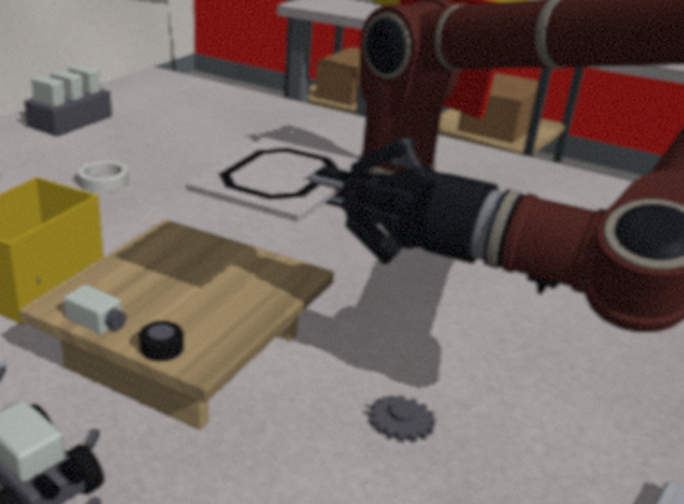

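The board is flipped: the black track loop faces up at about (280,172), and the grip is level. Now I'll lower it.

>>> move_arm([
  [0.004,-0.08,0.012,0,0,0],
  [0.004,-0.17,0.012,0,0,0],
  [0.004,-0.25,0.012,0,0,0],
  [0.004,-0.32,0.012,0,0,0],
  [0.004,-0.36,0.012,0,0,0],
  [0.004,-0.38,0.012,0,0,0],
  [0.004,-0.38,0.012,0,0,0],
  [0.004,-0.38,0.012,0,0,0],
])

```text
clock: 14.65
tool_pos: [541.7, 194.6, 104.8]
tool_rot: [[0.995, -0.0, 0.101], [0.101, -0.001, -0.995], [0.0, 1.0, -0.001]]
wrist_force: [-0.2, 0.4, -0.9]
opening: 6.9
```

>>> move_arm([
  [0,-0.0025,0,0,0,0],
  [0,-0.005,0,0,0,0],
  [0,-0.0075,0,0,0,0],
  [0,-0.0075,0,0,0,0],
])

```text
clock: 15.05
tool_pos: [541.2, 194.6, 100.2]
tool_rot: [[0.995, 0.002, 0.101], [0.101, -0.002, -0.995], [-0.001, 1.0, -0.002]]
wrist_force: [-0.2, -0.6, -1.5]
opening: 6.7
```

>>> move_arm([
  [0,-0.0025,0,0,0,0],
  [0,-0.005,0,0,0,0],
  [0,-0.0075,0,0,0,0],
  [0,-0.0075,0,0,0,0],
])

```text
clock: 15.45
tool_pos: [541.1, 194.5, 96.8]
tool_rot: [[0.995, 0.002, 0.101], [0.101, -0.001, -0.995], [-0.002, 1.0, -0.001]]
wrist_force: [0.8, 0.2, -0.1]
opening: 7.1
```

>>> move_arm([
  [0,-0.0025,0,0,0,0],
  [0,-0.005,0,0,0,0],
  [0,-0.005,0,0,0,0],
])

```text
clock: 15.75
tool_pos: [541.2, 194.5, 94.8]
tool_rot: [[0.995, 0.002, 0.101], [0.101, -0.001, -0.995], [-0.002, 1.0, -0.001]]
wrist_force: [-0.1, 0.2, -1.8]
opening: 7.3
```

>>> move_arm([
  [0,-0.0025,0,0,0,0],
  [0,-0.004,0,0,0,0],
  [0,-0.004,0,0,0,0],
])

```text
clock: 16.05
tool_pos: [541.2, 194.5, 94.2]
tool_rot: [[0.995, 0.001, 0.101], [0.101, 0.0, -0.995], [-0.001, 1.0, -0.0]]
wrist_force: [-1.2, 1.2, 1.0]
opening: 7.2
```

The wrist force went from -1.8 to +1.0 N, so the board is resting on the riser. Releasing and backing out.

>>> move_arm([
  [0,0,0,0,0,0],
  [0,0,0,0,0,0],
  [0,0,0,0,0,0],
  [0,0,0,0,0,0],
  [0,0,0,0,0,0],
], grip=0.5)

```text
clock: 16.55
tool_pos: [541.2, 194.5, 93.5]
tool_rot: [[0.995, 0.002, 0.101], [0.101, -0.001, -0.995], [-0.002, 1.0, -0.001]]
wrist_force: [-0.1, -0.0, 0.2]
opening: 42.7
```

>>> move_arm([
  [0,0,-0.05,0,0,0],
  [0,0,-0.1,0,0,0],
  [0,0,-0.15,0,0,0],
  [0,0,-0.18,0,0,0],
  [0,0,-0.18,0,0,0],
])

```text
clock: 17.05
tool_pos: [534.2, 268.1, 93.2]
tool_rot: [[0.994, 0.002, 0.105], [0.105, -0.003, -0.994], [-0.001, 1.0, -0.003]]
wrist_force: [-0.1, -0.8, -0.8]
opening: 42.7
```

```bash
python3 - <<'E'
from kin import *
s=telemetry.sense(); C=np.array([586.6,33.3,0]); print((s['tool_pos']-C)@DX,(s['tool_pos']-C)@DY,s['tool_pos'],s['q'].round(0))
im=grab('scene'); A=cv2.resize(im['frame'][130:330,220:500],None,fx=2,fy=2,interpolation=cv2.INTER_CUBIC)
t=grab('top'); B=cv2.resize(t['frame'][110:300,120:400],None,fx=2,fy=2,interpolation=cv2.INTER_CUBIC)
cv2.imwrite('pics/rel.png',cv2.cvtColor(cv2.resize(np.vstack([A,B]),None,fx=.75,fy=.75),cv2.COLOR_RGB2BGR))
E
```

```text
-28.73621931609793 238.90792599180162 [534.16366632 268.14902502  93.17811388] [ -72.   88.   58.   71.   13.   89. -120.]
```

View pics/rel.png

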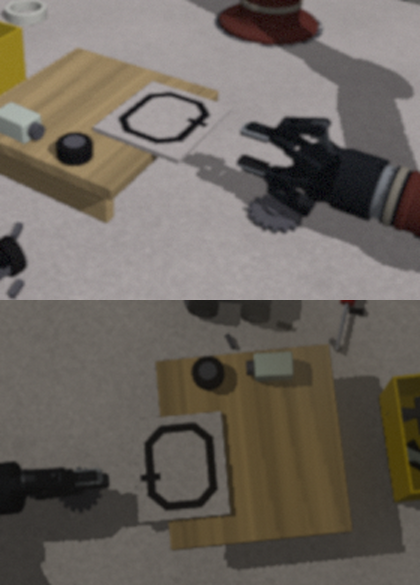

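The board lies track side up, flat, still overhanging +y, and is clear of the wheel. I'll turn the tool down again to push it in with two fingers.

```bash
python3 - <<'E'
from kin import *
C=np.array([586.6,33.3,0]); P=C-30*DX+215*DY; P[2]=200
plan(P,Rm(DX,(0,0,-1)),(.5,1))
E
```

```text
pos [533.8 265.7  93.6] F [-0.  -0.9  0. ] t 17.15 q [ -72.   88.   58.   72.   13.   89. -120.]
[-0.0011, 0.133, 0.0267, 0.0961, 0.0962, -0.0961]
[-0.0022, 0.266, 0.0534, 0.1922, 0.1923, -0.1922]
```

>>> move_arm([
  [0,0.1,0,0,0,0],
  [0,0.2,0,0.01,0.01,-0.01],
  [0,0.266,0,0.024,0.024,-0.024],
  [0,0.266,0,0.038,0.038,-0.038],
  [0,0.266,0,0.052,0.052,-0.052],
  [0,0.266,0,0.066,0.066,-0.066],
  [0,0.266,0,0.08,0.08,-0.08],
  [0,0.266,0,0.094,0.094,-0.094],
], grip=0.6)

```text
clock: 17.95
tool_pos: [533.0, 265.0, 199.8]
tool_rot: [[0.616, 0.68, 0.399], [0.714, -0.266, -0.648], [-0.335, 0.684, -0.649]]
wrist_force: [-0.0, -1.2, -0.2]
opening: 51.5
```

```bash
python3 - <<'E'
from kin import *
C=np.array([586.6,33.3,0]); P=C-30*DX+205*DY; P[2]=180
plan(P,Rm(DX,(0,0,-1)),(.5,1))
E
```

```text
pos [533.  265.  199.8] F [-0.  -1.2 -0.2] t 17.95 q [-73.  50.  44.  98.  22.  52. -86.]
[-0.0166, -0.0039, 0.0426, 0.0494, 0.0496, -0.0495]
[-0.0331, -0.0078, 0.0852, 0.0989, 0.0992, -0.0989]
```

>>> move_arm([
  [0,0,0,0.014,0.014,-0.014],
  [0,0,0,0.028,0.028,-0.028],
  [0,0,0,0.042,0.042,-0.042],
  [0,0,0,0.056,0.056,-0.056],
  [0,0,0,0.07,0.07,-0.07],
  [0,0,0,0.084,0.084,-0.084],
  [-0.033,-0.008,0.085,0.099,0.099,-0.099],
  [-0.033,-0.008,0.085,0.099,0.099,-0.099],
])

```text
clock: 18.75
tool_pos: [540.3, 220.3, 178.3]
tool_rot: [[-0.078, 0.997, -0.0], [0.997, 0.078, -0.011], [-0.011, -0.001, -1.0]]
wrist_force: [0.4, -2.3, -0.1]
opening: 51.2
```

```bash
python3 - <<'E'
from kin import *
C=np.array([586.6,33.3,0]); P=C-30*DX+203*DY; P[2]=114.3
plan(P,Rm(DX,(0,0,-1)))
E
```

```text
pos [540.3 220.3 178.3] F [ 0.4 -2.3 -0.1] t 18.75 q [-26.  34.   2.  98.  -1.  48. -19.]
[0.0323, -0.0071, 0.1598, -0.0002, 0.0018, -0.0035]
```

>>> move_arm([
  [0.032,-0.007,0,0,0.002,-0.0035],
  [0.032,-0.007,0,0,0.002,-0.0035],
  [0.032,-0.007,0.05,0,0.002,-0.0035],
  [0.032,-0.007,0.1,0,0.002,-0.0035],
  [0.032,-0.007,0.1,0,0.002,-0.0035],
  [0.032,-0.007,0.1,0,0.002,-0.0035],
])

```text
clock: 19.35
tool_pos: [532.5, 249.0, 140.2]
tool_rot: [[-0.121, 0.993, 0.001], [0.993, 0.121, 0.009], [0.009, 0.003, -1.0]]
wrist_force: [0.1, 0.2, 0.1]
opening: 51.2
```

```bash
python3 - <<'E'
from kin import *
C=np.array([586.6,33.3,0]); P=C-30*DX+200*DY; P[2]=114.3
s=telemetry.sense(); print('v',(s['tool_pos']-C)@DY)
plan(P,Rm(DX,(0,0,-1)))
E
```

```text
v 220.01977179290296
pos [532.5 249.  140.2] F [0.1 0.2 0.1] t 19.35 q [-28.  37.   1. 100.  -1.  43. -19.]
[-0.0507, 0.0045, 0.0643, 0.0004, -0.0014, 0.0034]
```

Clear of the edge. Descend at v≈220, then push 139 mm along -x of the tool.

>>> move_arm([
  [0,0.0045,0.03,0,-0.0015,0.0035],
  [0,0.0045,0.055,0,-0.0015,0.0035],
  [0,0.0045,0.064,0,-0.0015,0.0035],
  [0,0.0045,0.064,0,-0.0015,0.0035],
  [-0.025,0.0045,0.064,0,-0.0015,0.0035],
  [-0.025,0.0045,0.064,0,-0.0015,0.0035],
])

```text
clock: 19.95
tool_pos: [537.3, 235.7, 114.8]
tool_rot: [[-0.094, 0.996, 0.004], [0.996, 0.094, -0.002], [-0.002, 0.004, -1.0]]
wrist_force: [0.3, -0.6, -0.6]
opening: 51.3
```

```bash
python3 - <<'E'
from kin import *
C=np.array([586.6,33.3,0]); P=C-30*DX+81*DY; P[2]=114.3
s=telemetry.sense(); print('v',(s['tool_pos']-C)@DY)
plan(P,Rm(DX,(0,0,-1)))
E
```

```text
v 206.30181378082995
pos [537.3 235.7 114.8] F [ 0.3 -0.6 -0.6] t 19.95 q [-27.  39.   2. 101.  -1.  40. -19.]
[-0.3133, -0.0009, 0.0018, 0.0006, 0.0003, -0.001]
```

>>> move_arm([
  [-0.025,0,0,0,0,0],
  [-0.05,0,0,0,0,0],
  [-0.075,0,0,0,0,0],
  [-0.1,0,0,0,0,0],
  [-0.125,0,0,0,0,0],
  [-0.15,0,0,0,0,0],
  [-0.17,0,0,0,0,0],
  [-0.17,0,0,0,0,0],
])

```text
clock: 20.75
tool_pos: [543.4, 168.4, 114.5]
tool_rot: [[-0.094, 0.996, 0.003], [0.996, 0.094, -0.001], [-0.002, 0.003, -1.0]]
wrist_force: [-0.9, 0.2, 0.5]
opening: 51.1
```

```bash
python3 - <<'E'
from kin import *
C=np.array([586.6,33.3,0]); P=C-30*DX+81*DY; P[2]=114.3
s=telemetry.sense(); print('v',(s['tool_pos']-C)@DY)
plan(P,Rm(DX,(0,0,-1)))
im=grab('scene'); cv2.imwrite('pics/pi.png',cv2.cvtColor(cv2.resize(im['frame'][110:300,180:460],None,fx=2.5,fy=2.5,interpolation=cv2.INTER_CUBIC),cv2.COLOR_RGB2BGR))
E
```

```text
v 138.69491189078278
pos [543.4 168.4 114.5] F [-0.9  0.2  0.5] t 20.75 q [-20.  38.   1. 104.  -1.  38. -13.]
[-0.1442, -0.0003, 0.0007, 0.0005, 0.0003, -0.0009]
```

View pics/pi.png

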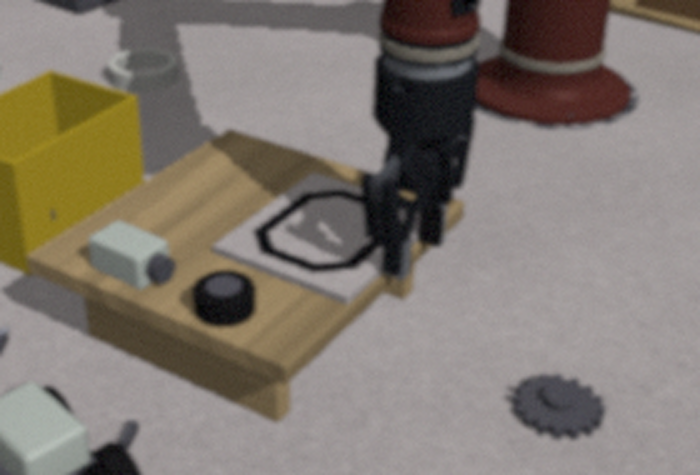

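The push is working: the board's +y edge, from about (350,298), is now level with the riser edge and the fingers are behind it. I'll finish the push, back off and rise.

>>> move_arm([
  [-0.025,0,0,0,0,0],
  [-0.05,0,0,0,0,0],
  [-0.075,0,0,0,0,0],
  [-0.1,0,0,0,0,0],
  [-0.125,0,0,0,0,0],
  [-0.145,0,0,0,0,0],
  [-0.145,0,0,0,0,0],
])

```text
clock: 21.5
tool_pos: [548.9, 110.5, 114.5]
tool_rot: [[-0.094, 0.996, 0.003], [0.996, 0.094, -0.001], [-0.002, 0.003, -1.0]]
wrist_force: [0.1, 0.2, 0.3]
opening: 51.4
```

>>> move_arm([
  [0.025,0,0,0,0,0],
  [0.05,0,-0.1,0,0,0],
  [0.15,0,-0.2,0,0,0],
  [0.27,0,-0.3,0,0,0],
  [0.39,0,-0.3,0,0,0],
  [0.51,0,-0.3,0,0,0],
  [0.63,0,-0.3,0,0,0],
  [0.75,0,-0.3,0,0,0],
])

```text
clock: 22.3
tool_pos: [518.4, 407.7, 235.0]
tool_rot: [[-0.099, 0.995, 0.003], [0.995, 0.099, 0.001], [0.001, 0.003, -1.0]]
wrist_force: [0.9, 0.8, -0.4]
opening: 51.2
```

```bash
python3 - <<'E'
from meas import *
t=grab('top','fin_t.png'); s=grab('scene','fin_s.png')
c,R=board(t,98,(218,178,335,270)); C=np.array([586.6,33.3])
b=cv2.boxPoints(R); print(R); print('riser coords of corners',np.c_[(b-C)@DX[:2],(b-C)@DY[:2]].round(0).tolist())
A=cv2.resize(s['frame'][110:300,180:460],None,fx=1.4,fy=1.4,interpolation=cv2.INTER_CUBIC)
B=cv2.resize(t['frame'][110:300,120:400],None,fx=1.4,fy=1.4,interpolation=cv2.INTER_CUBIC)
cv2.imwrite('pics/fin.png',cv2.cvtColor(np.vstack([A,B]),cv2.COLOR_RGB2BGR))
E
```

```text
((563.216796875, 35.48246765136719), (148.80947875976562, 128.18743896484375), 5.429813861846924)
riser coords of corners [[-97.0, 69.0], [-98.0, -59.0], [51.0, -60.0], [52.0, 68.0]]
```

View pics/fin.png

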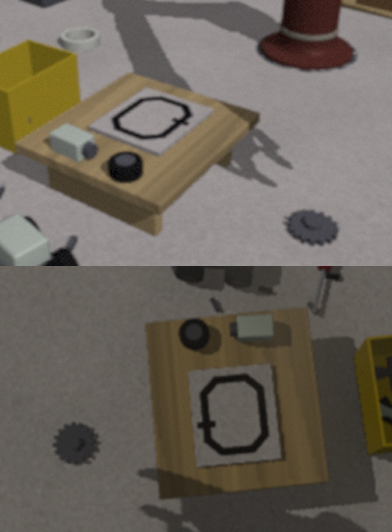

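The board lies track side up, wholly on the riser with at least 42 mm margin on every side. The wheel, motor, gear and tub look unmoved, and the arm is clear. Handing in.

```bash
python3 -c "
from h import *
s=telemetry.sense(); print(s['clock'],s['wrist_force'].round(1),abs(s['joint_velocities']).max().round(2))
im=grab('top')
for n,p,z in [('gear',(174,237),15)]: print(ray(im,p,z).round(0))
print(workorder.finish_job())"
```

```text
22.4 [-1.1 -0.5  0.1] 5.16
[[528. 298.  15.]]
the job is handed in; nothing more can be done
None
```

The test board is turned over and lies flat on the riser, track side up, with no edge hanging over. I handed the job in at about 22 s.

- **What I did:** I pushed the board about 45 mm out over the open +y (gear-side) edge with two fingers. I gripped it there with the tool horizontal, lifted it and rolled it 180°. I then set it down, let go and pushed it back in from the +y side.
- **Board check:** In the last top view the board's edges were at least 42 mm inside the riser's edges, and it lay square to the riser to within 1°. Both views show the track loop facing up.
- **Parts check:** By eye, the wheel, motor, gear and tub look unmoved. I did not measure their positions again: the gear figure in the last script only reused its old pixel.
- **Robot at hand-in:** The gripper was empty, open and about 300 mm clear of the board. The largest wrist force I read was about 9 N, when feeling for the riser's top. The fastest joint was still settling at about 5 degrees/s.
- **Disagreement:** My fitted arm model was off by about 4 (in mm, or hundredths of a direction component). I used it only to check reach, not to aim moves.

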